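# Close the photometer and hold its shutter half open

## Task

Slide the flat cover of the photometer's sample compartment fully shut over the vial, keeping the sprung shutter closed until that is done. Then slide the shutter open to its half-travel mark, never much past it, and finish while still holding it there, because it springs shut when let go. Leave the two vials and the timer where they are.

Things in the scene. Friction and masses are not known exactly. Their poses are not given: they have to be found in the camera images.
- photometer: Bench photometer, a fixed white box 150 mm (its x) by 210 mm (its y), flat top 75 mm above the worktop. Origin: centre of its underside, on the worktop. Its x points from the front panel (display and knob, facing the robot) to the back, its y to the left seen from the front, z up. The cover is on the left half of its top, the shutter on the right half.
- well (a point): Centre of the mouth of the open square sample well (44 mm) in the left half of the top, at photometer x -25, y +52 mm. The flat cover runs over it front-back between two aluminium guides 6 mm high.
- half_mark (a point): The thick middle one of three dark index lines on the front one (7 mm high) of the two aluminium guides, running left-right, of the shutter. The outer thin lines mark closed (22 mm to the left) and fully open (22 mm to the right); the white pointer line on the shutter plate, in line with its tab, meets this mark at half travel. At photometer x -9, y -62 mm.
- cover (a joint): Slide of the grey flat cover (58 x 62 x 3 mm), in m: 0 = fully shut against its front stop, 0.053 = fully open at the back; it grows along the photometer's +x. Light friction of about 1 N, no spring: it stays where it is left. It starts well open.
- cover_grip (a point): Middle of the top edge of the cover's upright grip rib (10 mm thick along the slide = photometer x, 36 mm long along photometer y, rising 26 mm above the cover plate; this point is 106 mm above the worktop). Moves with the cover; it is at photometer x = -5 mm + cover travel, y = +52 mm.
- shutter (a joint): Slide of the shutter (50 x 50 x 3 mm dark steel plate), in m: 0 = closed over the window (start), 0.044 = fully open, half travel = 0.022; it grows along the photometer's -y (to the right). A spring drives it shut: 3 N at closed, rising by 160 N/m to 6.5 N at half and 10 N fully open.
- shutter_tab (a point): Middle of the top edge of the shutter's upright tab (8 mm thick along the slide = photometer y, 26 mm wide along photometer x, rising 28 mm above the shutter plate; this point is 108 mm above the worktop). Moves with the shutter; it is at photometer x = +20 mm, y = -40 mm - shutter travel.
- vial_in: Sample vial with white cap, 21 mm diameter, 45 mm tall, standing in the well, its top below the cover. Origin: centre of its underside.
- vial_out: Second capped vial, 21 mm diameter, 45 mm tall, standing on the worktop to the right of the photometer. Origin: centre of its underside.
- timer_out: White bench timer, 62 x 64 x 18 mm, lying to the right of the photometer. Origin: centre of its underside.

How it is judged:
By the outcome, as a careful person would: the job done as asked, in the order asked, and still so for the second after the job is handed in, while the arm keeps its last pose, push and grip.
It also fails if it takes over 45 s, if anything falls off the work surface, if the arm or the gripper's body presses on something with over 40 N, if the wrist force passes 120 N, or if a joint passes its speed limit or range.

## Robot

A 6-joint arm with a two-finger parallel gripper is mounted at the origin on the work surface; the furniture and walls round the work are solid. World frame = base frame: x ahead of the robot, y to its left, z up, the work surface at z = 0. Lengths are in m, angles in rad, forces in N, time in s.
With the tool pointing down it reaches from about 0.3 to 0.775 m from the base axis. Payload 14.6 kg.
Tool frame: the origin (TCP) lies on the centre line of the jaws, within the pads' length; the fingertips stand 19 mm ahead of it and the grasp point (between the pads) is the TCP; z points along the fingers, x is the direction in which the jaws open and shut, and the axes are right-handed (so a half turn about z gives the same grasp; the last joint's range is limited). The gripper opens to 94 mm and grips with 3 to 60 N. Pads are 16 mm wide; open, the fingers measure 119 mm over their backs; the gripper's body (75 mm by 177 mm) begins 78 mm behind the grasp point.
Start: joints at [-1.344, 0.3, 1.521, -0, 1.321, -0.067], TCP at [0.159, -0.526, 0.224] pointing down, gripper open.
Joint ranges: [-3.03, 3.03], [-0.79, 2.21], [0.23, 2.52], [-1.04, 4.18], [0, 3.07], [-2.55, 2.55]. Speed limits (rad/s): [2.22, 2.22, 2.57, 3.14, 3.14, 3.14].

## Interface

Orientations are given as [roll, pitch, yaw] about the fixed x, y, z axes, in that order (R = Rz(yaw) Ry(pitch) Rx(roll)).
In Python, from station import ctrl, imaging gives the robot as it stands.
- The arm moves only by the shell command python3 -m handwheel 'ROWS' [OPENING] [FORCE]. ROWS is JSON, a list that holds one entry, the list of rows, each a list of 4 numbers: the shift along the tool's x, y, z in m, then the turn about the tool's z in rad. A call has 1 to 10 rows; each row shifts and turns the pose as measured when the row begins, along the tool's axes as they then stand; what a row does not reach is not made up. A row lasts 1/10 s, in which the tool goes at most 50 mm and 8.59 degrees, less where a joint would pass 70% of its speed; a pose out of reach is approached as far as the arm can. A call is refused whole if a number of a shift passes 0.05 or a number of a turn 0.15, either way. A call with a gripper value outside its range is refused whole. OPENING is the finger opening in m, from 0 to 0.094, set as the call begins (- or left out, the last holds). The fingers move at their own pace and stop on an object; FORCE is the grip in N (left out, the last holds). Time passes only in rows, so rows that do not move let the fingers close. It gives the time, the measured TCP pose, the force and the opening at its end, in the units of the state.
- ctrl.get_obs(): the state, without advancing time (a new reading comes with each control period).
- imaging.camera(name): name is "scene" or "top"; returns the picture (384x512x3 uint8, red, green, blue); there is no depth.
- imaging.camera_model(name): a dict with "camera_matrix" (3x3 intrinsics, pixels), "position" and "attitude" of the camera in the world. Camera axes: x right, y up, looking along -z (the intrinsics and any distortion apply to the point x, -y, -z); pixel columns grow to the right and rows downward; lengths in m; the calibration is good to about 2 mm. A picture is of the moment at which its call begins. camera_model takes no time and is no camera call.
- ctrl.hand_in(): hands the job in, once; it reports no verdict.
The state is a dict: "time_s": time; "qpos": joint angles; "joint_vel": joint speeds; "tau": joint torques, N m; "ee_pos": TCP position; "eef_rot": TCP orientation; "force": force on the tool from outside, world axes, zero at the start; "moment": the same for the moment, N m; "grip_width": finger opening in m.
Only numpy, scipy, OpenCV 4.12 (cv2) and the standard library are available. Lean on these libraries where they do the work, as an engineer would, in place of code of your own. Each camera call takes 0.05 s, during which the arm holds its last target. There are 200 camera calls.

## Working session

There is one attempt and no reset: what is moved stays moved. The work goes in short steps, Python scripts to look and compute and a shell command to move; the robot and the scene stay as the last step left them, time stands still between calls to the robot, and variables do not carry over. Pictures are saved under pics/ and viewed, about 8 in all and at most 12, crops included, and the job is handed in when it is done.

```bash
mkdir -p pics; python3 - <<'E'
from station import ctrl, imaging
import cv2,numpy as np
np.set_printoptions(precision=4,suppress=True)
for n in("scene","top"):
    cv2.imwrite(f"pics/{n}0.png",cv2.resize(imaging.camera(n)[:,:,::-1],None,fx=1.5,fy=1.5,interpolation=cv2.INTER_CUBIC)); print(imaging.camera_model(n))
print(ctrl.get_obs())
E
```

```text
{'camera_matrix': array([[421.2948,   0.    , 252.349 ],
       [  0.    , 421.2948, 196.7575],
       [  0.    ,   0.    ,   1.    ]]), 'position': array([0.9746, 0.1616, 0.7279]), 'attitude': array([0.7072, 0.0103, 1.7987])}
{'camera_matrix': array([[472.329 ,   0.    , 250.6701],
       [  0.    , 472.329 , 191.8119],
       [  0.    ,   0.    ,   1.    ]]), 'position': array([0.3116, 0.0428, 0.9814]), 'attitude': array([ 0.1729, -0.0206, -1.5786])}
{'time_s': 0.1, 'qpos': array([-1.3436,  0.3004,  1.5215,  0.    ,  1.3207, -0.0666]), 'joint_vel': array([-0.0003, -0.0015, -0.0005, -0.0007,  0.0008, -0.    ]), 'tau': array([  0.0009, -53.2643, -35.3283,   0.0709,   0.0234,  -0.0001]), 'ee_pos': array([ 0.1592, -0.5262,  0.224 ]), 'eef_rot': array([-3.1415,  0.001 , -1.277 ]), 'force': array([-0.3004,  0.2205, -0.4607]), 'moment': array([-0.0235,  0.0471,  0.0108]), 'grip_width': 0.0939831324795287}
```

View pics/top0.png

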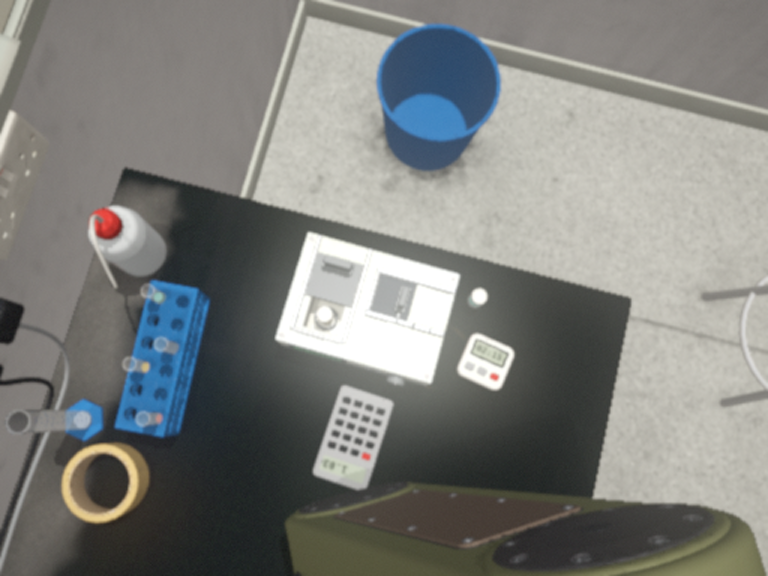

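View pics/scene0.png

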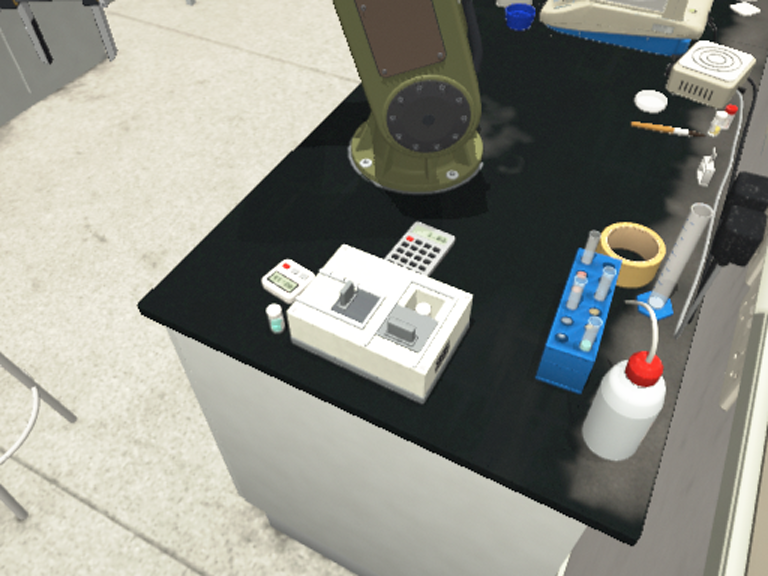

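Top view (1.5x): the photometer's top corners are at about (312,234), (460,274), (432,382) and (277,338). The cover rib is at (338,265), the shutter tab at (402,298), and the timer and vial are to the right. The scene view agrees, with the tab at (347,292) and the rib at (402,328).

```bash
cat > h.py <<'E'
import numpy as np,cv2
from scipy.spatial.transform import Rotation as R
from station import ctrl, imaging
np.set_printoptions(precision=4,suppress=True)
def cam(n):
    m=imaging.camera_model(n); return m["camera_matrix"],m["position"],R.from_euler("xyz",m["attitude"]).as_matrix()
def ray(n,uv,z):
    K,p,A=cam(n); d=np.linalg.solve(K,[uv[0],uv[1],1.]); d=A@(d*[1,-1,-1]); return p+d*(z-p[2])/d[2]
def proj(n,P):
    K,p,A=cam(n); c=A.T@(np.asarray(P,float)-p)*[1,-1,-1]; q=K@c; return q[:2]/q[2]
E
python3 - <<'E'
from h import *
for n,pts in(("top",[(312,234),(460,274),(432,382),(277,338)]),("scene",[(345,246),(471,293),(425,388),(289,308)])):
    q=[ray(n,np.array(p)/1.5,.075) for p in pts]
    print(n,np.array(q)[:,:2],"mean",np.mean(q,0),"sides",[np.linalg.norm(q[i]-q[(i+1)%4]).round(3) for i in range(4)])
print("rib",ray("top",np.array((338,265))/1.5,.106),ray("scene",np.array((402,324))/1.5,.106))
print("tab",ray("top",np.array((405,296))/1.5,.108),ray("scene",np.array((347,286))/1.5,.108))
im=imaging.camera("top")[:,:,::-1]
cv2.imwrite("pics/t1.png",cv2.resize(im[145:265,175:350],None,fx=4.5,fy=4.5,interpolation=cv2.INTER_CUBIC))
E
```

```text
top [[ 0.5418  0.1065]
 [ 0.4876 -0.087 ]
 [ 0.3478 -0.0473]
 [ 0.4051  0.1501]] mean [0.4456 0.0306 0.075 ] sides [np.float64(0.201), np.float64(0.145), np.float64(0.206), np.float64(0.144)]
scene [[ 0.3513 -0.0399]
 [ 0.4014  0.151 ]
 [ 0.5638  0.1171]
 [ 0.4805 -0.0828]] mean [0.4493 0.0363 0.075 ] sides [np.float64(0.197), np.float64(0.166), np.float64(0.217), np.float64(0.136)]
rib [0.4937 0.0713 0.106 ] [0.4979 0.0746 0.106 ]
tab [ 0.4534 -0.0125  0.108 ] [ 0.4535 -0.0081  0.108 ]
```

View pics/t1.png

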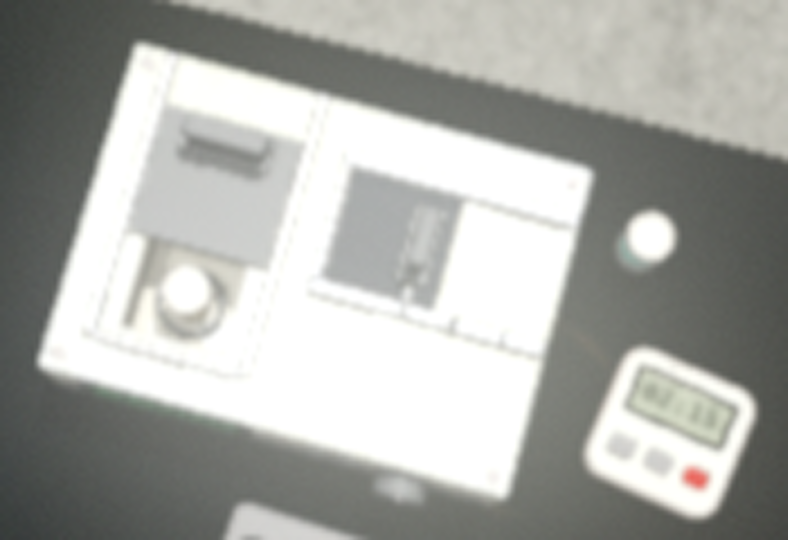

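Close crop: the rib, tab and window agree with the box geometry. Photometer centre is about (0.447, 0.033), yaw about -0.28, cover travel about 40 mm. The closed, half and open marks are at crop (405,308), (452,325) and (502,338). First I turn the tool to the photometer's axes, so tool x = +x and tool y = -y.

```bash
python3 -m handwheel '[[[0,0,0,-0.14],[0,0,0,-0.14],[0,0,0,-0.14],[0,0,0,-0.14],[0,0,0,-0.14],[0,0,0,-0.14],[0,0,0,-0.14],[0,0,0,-0.02]]]' 0.05 20
cat >> h.py <<'E'
def where(P):
    o=ctrl.get_obs(); A=R.from_euler("xyz",o["eef_rot"]).as_matrix()
    print("t",round(o["time_s"],2),"tcp",o["ee_pos"],"rpy",o["eef_rot"],"F",o["force"],"w",o["grip_width"]); print("tool shift",A.T@(np.array(P)-o["ee_pos"]))
E
python3 -c "
from h import *
where([.496,.073,.16])"
```

```text
time_s: 0.95
ee_pos: [0.159, -0.5254, 0.2219]
eef_rot: [-3.137, 0.002, -0.238]
force: [-1.7, 0.6, -0.7]
grip_width: 0.0497
t 0.95 tcp [ 0.159  -0.5254  0.2219] rpy [-3.137   0.0023 -0.238 ] F [-1.7187  0.5633 -0.6697] w 0.04965890201554301
tool shift [ 0.1865 -0.6607  0.0646]
```

```bash
python3 -m handwheel '[[[0.013,-0.046,0,0.04],[0.013,-0.046,0,0],[0.013,-0.046,0,0],[0.013,-0.046,0,0],[0.013,-0.046,0,0],[0.013,-0.046,0,0],[0.013,-0.046,0,0],[0.013,-0.046,0,0],[0.013,-0.046,0,0],[0.013,-0.046,0,0]]]'
python3 -c "
from h import *
where([.496,.073,.16])"
```

```text
time_s: 1.95
ee_pos: [0.4211, -0.11, 0.223]
eef_rot: [-3.136, 0.002, -0.325]
force: [1.6, -0.8, 0.2]
grip_width: 0.05
t 1.95 tcp [ 0.4211 -0.11    0.223 ] rpy [-3.1361  0.0017 -0.3254] F [ 1.6259 -0.8085  0.1821] w 0.050048252212301754
tool shift [ 0.0126 -0.197   0.064 ]
```

```bash
python3 -m handwheel '[[[0.003,-0.045,0,-0.04],[0.003,-0.045,0,0],[0.003,-0.045,0,0],[0.003,-0.045,0,0],[0,-0.012,0,0],[0,0,0,0]]]'
python3 - <<'E'
from h import *
where([.496,.073,.16])
for n in ("scene","top"):
    im=imaging.camera(n)[:,:,::-1]
    im=im[130:290,160:340] if n=="scene" else im[130:270,160:345]
    cv2.imwrite(f"pics/{n}2.png",cv2.resize(im,None,fx=3,fy=3,interpolation=cv2.INTER_CUBIC))
a=cv2.imread("pics/scene2.png");b=cv2.imread("pics/top2.png")
cv2.imwrite("pics/v2.png",a)
E
```

```text
time_s: 2.55
ee_pos: [0.4921, 0.083, 0.2235]
eef_rot: [-3.136, 0.002, -0.3]
force: [0.7, 0.2, -0.7]
grip_width: 0.0502
t 2.55 tcp [0.4921 0.083  0.2235] rpy [-3.1358  0.0017 -0.3   ] F [ 0.7321  0.2443 -0.7206] w 0.0501876545033044
tool shift [0.0068 0.0087 0.0635]
```

View pics/v2.png

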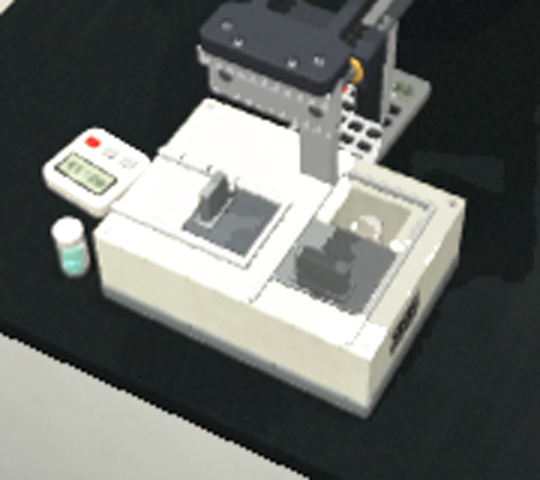

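Scene crop: the fingers are above the rib, which is at (325,265), and the way down is clear. I correct the offset, go down and look again just above the rib.

```bash
python3 -m handwheel '[[[0.006,0.009,0.02,-0.02],[0,0,0.03,0],[0,0,0.03,0],[0,0,0,0]]]'
python3 - <<'E'
from h import *
where([.496,.073,.108])
a=imaging.camera("scene")[:,:,::-1][130:290,160:340]
cv2.imwrite("pics/v3.png",cv2.resize(a,None,fx=4,fy=3.7,interpolation=cv2.INTER_CUBIC))
E
```

```text
time_s: 3.05
ee_pos: [0.4947, 0.066, 0.1428]
eef_rot: [-3.135, -0.002, -0.29]
force: [-0.2, 0.8, 0.4]
grip_width: 0.05
t 3.05 tcp [0.4947 0.066  0.1428] rpy [-3.1353 -0.0016 -0.2903] F [-0.2382  0.7566  0.395 ] w 0.05002710542492652
tool shift [-0.0008 -0.0068  0.0348]
```

View pics/v3.png

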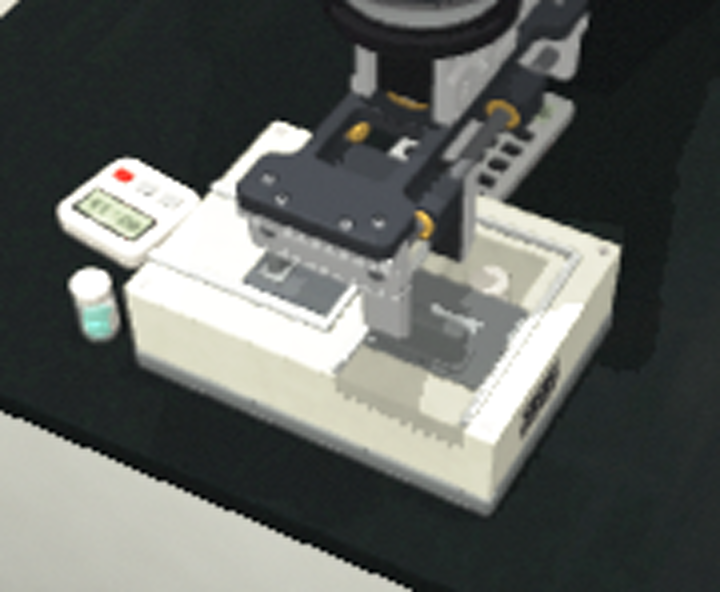

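The fingers straddle the rib front and back. They sit a little to the right of it, so I shift 7 mm left and go down.

```bash
python3 -m handwheel '[[[0,-0.006,0.01,-0.01],[0,0,0.015,0],[0,0,0.009,0],[0,0,0,0]]]'
python3 -c "
from h import *
where([.496,.073,.107])"
```

```text
time_s: 3.5
ee_pos: [0.5001, 0.0717, 0.1143]
eef_rot: [-3.132, -0.011, -0.282]
force: [0.1, 0.5, 0.7]
grip_width: 0.0498
t 3.5 tcp [0.5001 0.0717 0.1143] rpy [-3.1318 -0.0113 -0.2821] F [0.1103 0.4971 0.7264] w 0.04975690546301373
tool shift [-0.0044 -0.0001  0.0072]
```

```bash
python3 -m handwheel '[[[-0.004,0,0.006,0],[0,0,0.002,0],[0,0,0,0]]]'; python3 -m handwheel '[[[0,0,0,0],[0,0,0,0],[0,0,0,0],[0,0,0,0],[0,0,0,0],[0,0,0,0]]]' 0 20
python3 -c "
from h import *
where([.496,.073,.107])"
```

```text
time_s: 3.8
ee_pos: [0.4968, 0.0731, 0.1073]
eef_rot: [-3.131, -0.014, -0.282]
force: [0.1, 0.3, -0.9]
grip_width: 0.0501
time_s: 4.4
ee_pos: [0.4972, 0.0732, 0.1082]
eef_rot: [-3.131, -0.015, -0.282]
force: [-0.1, 0.6, -0.1]
grip_width: 0.0099
t 4.4 tcp [0.4972 0.0732 0.1082] rpy [-3.1305 -0.0148 -0.282 ] F [-0.1441  0.5534 -0.1259] w 0.00990412996614814
tool shift [-0.0011  0.0005  0.0012]
```

Gripped at 9.9 mm, which matches the 10 mm rib. Slide it shut.

```bash
python3 -m handwheel '[[[-0.008,0,0,0],[-0.008,0,0,0],[-0.008,0,0,0],[-0.008,0,0,0],[0,0,0,0]]]'
python3 -c "
from h import *
where([.497-.041*.96,.0732+.041*.28,.107])"
```

```text
time_s: 4.9
ee_pos: [0.4637, 0.0828, 0.1082]
eef_rot: [-3.13, -0.016, -0.282]
force: [0.4, -0.1, -1.1]
grip_width: 0.0096
t 4.9 tcp [0.4637 0.0828 0.1082] rpy [-3.1302 -0.0158 -0.282 ] F [ 0.3976 -0.115  -1.0708] w 0.009605056672110599
tool shift [-0.0064 -0.0001  0.0011]
```

```bash
for i in 1 2 3; do python3 -m handwheel '[[[-0.003,0,0,0],[0,0,0,0]]]' | grep -E 'pos|force'; done; python3 -m handwheel '[[[-0.003,0,0,0]]]'
```

```text
ee_pos: [0.4603, 0.0838, 0.1082]
force: [0.1, -1.3, 2.6]
ee_pos: [0.4574, 0.0847, 0.1081]
force: [-1.0, -0.6, 3.1]
ee_pos: [0.4546, 0.0855, 0.1082]
force: [-1.2, 0.3, 1.4]
time_s: 5.6
ee_pos: [0.454, 0.0857, 0.1086]
eef_rot: [-3.129, -0.022, -0.282]
force: [30.8, -11.7, -16.2]
grip_width: 0.0097
```

The cover met its front stop (33 N reaction after 45 mm of travel). Release, lift and turn to yaw -1.85, so that tool x is the opening direction.

```bash
python3 -m handwheel '[[[0.001,0,0,0],[0,0,0,0],[0,0,0,0],[0,0,0,0],[0,0,0,0]]]' 0.04 | tail -3; python3 -m handwheel '[[[0,0,-0.02,0],[0,0,-0.03,0],[0,0,-0.02,0],[0,0.03,0,0.14],[0,0.03,0,0.14],[0,0.02,0,0.14],[0,0,0,0.14],[0,0,0,0.14],[0,0,0,0.14],[0,0,0,0.14]]]'|tail -3;python3 -m handwheel '[[[0,0,0,0.14],[0,0,0,0.14],[0,0,0,0.14],[0,0,0,0.14],[0,0,0,0]]]'|tail -3
python3 - <<'E'
from h import *
where([.4524,-.0096,.108])
a=imaging.camera("scene")[:,:,::-1][130:290,160:340]
cv2.imwrite("pics/v4.png",cv2.resize(a,None,fx=4,fy=3.7,interpolation=cv2.INTER_CUBIC))
E
```

```text
eef_rot: [-3.13, -0.021, -0.282]
force: [0.4, 0.4, 0.0]
grip_width: 0.04
eef_rot: [-3.119, -0.001, -1.297]
force: [0.3, -0.1, -0.3]
grip_width: 0.0402
eef_rot: [-3.124, 0.012, -1.884]
force: [-0.8, -0.3, -0.3]
grip_width: 0.0399
t 7.6 tcp [0.418  0.01   0.1792] rpy [-3.1239  0.012  -1.8837] F [-0.7682 -0.2709 -0.3451] w 0.039891791025981525
tool shift [ 0.0089 -0.0375  0.0718]
```

View pics/v4.png

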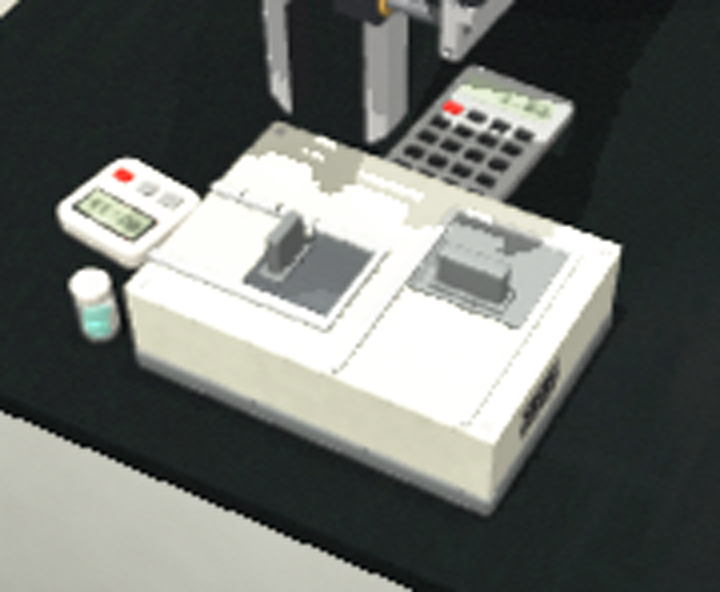

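The cover fully hides the well; its rib is at (472,275). The shutter is still closed, with its tab at (285,240). Move above the tab.

```bash
python3 -m handwheel '[[[0.009,-0.019,0,-0.03],[0,-0.018,0,0],[0,0,0.02,0],[0,0,0.01,0],[0,0,0,0]]]'
python3 -c "
from h import *
where([.4524,-.0096,.108])"
```

```text
time_s: 8.15
ee_pos: [0.4524, -0.0095, 0.1492]
eef_rot: [-3.123, 0.011, -1.825]
force: [0.9, -1.5, 0.4]
grip_width: 0.04
t 8.15 tcp [ 0.4524 -0.0095  0.1492] rpy [-3.1226  0.0112 -1.8253] F [ 0.879  -1.5181  0.3941] w 0.04002097418365728
tool shift [0.0005 0.0008 0.0412]
```

```bash
python3 -m handwheel '[[[0,0,0.015,0.025],[0,0,0.015,0],[0,0,0.01,0],[0,0,0,0]]]'
python3 - <<'E'
from h import *
where([.4524,-.0096,.108])
a=imaging.camera("scene")[:,:,::-1][140:260,170:310]
cv2.imwrite("pics/v5.png",cv2.resize(a,None,fx=5,fy=5,interpolation=cv2.INTER_CUBIC))
E
```

```text
time_s: 8.55
ee_pos: [0.4536, -0.0089, 0.11]
eef_rot: [-3.121, 0.012, -1.844]
force: [0.3, 0.4, 0.1]
grip_width: 0.0401
t 8.55 tcp [ 0.4536 -0.0089  0.11  ] rpy [-3.1209  0.012  -1.844 ] F [0.2967 0.3615 0.0933] w 0.04008314277566441
tool shift [0.001 0.001 0.002]
```

View pics/v5.png

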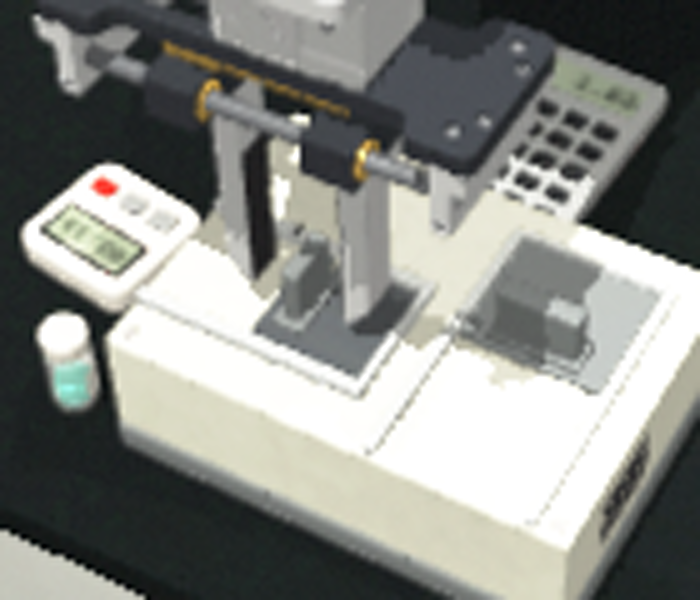

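The fingers straddle the tab at (308,280), and it looks roughly centred. Lower 2 mm and grip.

```bash
python3 -m handwheel '[[[0,0,0.003,0.008],[0,0,0,0],[0,0,0,0],[0,0,0,0],[0,0,0,0],[0,0,0,0]]]' 0 30
python3 -c "
from h import *
where([.4524,-.0096,.108])"
```

```text
time_s: 9.2
ee_pos: [0.4542, -0.0112, 0.1095]
eef_rot: [-3.118, 0.008, -1.851]
force: [1.3, 3.2, -4.3]
grip_width: 0.0077
t 9.2 tcp [ 0.4542 -0.0112  0.1095] rpy [-3.1176  0.008  -1.851 ] F [ 1.2772  3.2466 -4.2709] w 0.007724040196610946
tool shift [-0.001   0.0022  0.0015]
```

Gripped at 7.7 mm. To set the zero, I nudge left toward the closed stop and watch the force.

```bash
for i in 1 2 3; do python3 -m handwheel '[[[-0.001,0,0,0],[0,0,0,0]]]' | grep -E 'pos|force|width'; done
```

```text
ee_pos: [0.4542, -0.0109, 0.1095]
force: [0.3, -0.3, -2.7]
grip_width: 0.0078
ee_pos: [0.4542, -0.0109, 0.1095]
force: [0.4, -0.6, -2.8]
grip_width: 0.008
ee_pos: [0.4543, -0.0108, 0.1095]
force: [-0.1, -1.2, -2.6]
grip_width: 0.0079
```

The zero is (0.4542, -0.0109), within 1 mm of the prediction. The half-travel target is (0.4481, -0.0320). Open in steps.

```bash
python3 -m handwheel '[[[0.004,0,0,0],[0.004,0,0,0],[0.004,0,0,0],[0.004,0,0,0],[0.002,0,0,0]]]'
python3 -c "
from h import *
where([.4481,-.0320,.1095])"
```

```text
time_s: 10.3
ee_pos: [0.4495, -0.0272, 0.1095]
eef_rot: [-3.118, 0.006, -1.85]
force: [2.2, 5.0, -2.8]
grip_width: 0.0077
t 10.3 tcp [ 0.4495 -0.0272  0.1095] rpy [-3.1177  0.0063 -1.8501] F [ 2.1797  5.0471 -2.7561] w 0.007718130212208655
tool shift [ 0.005   0.     -0.0001]
```

```bash
python3 -m handwheel '[[[0.003,0,0,0],[0.002,0,0,0],[0,0,0,0]]]' >/dev/null
python3 - <<'E'
from h import *
where([.4481,-.0320,.1095])
a=imaging.camera("scene")[:,:,::-1][140:260,170:310]
b=imaging.camera("top")[:,:,::-1][145:265,190:330]
cv2.imwrite("pics/v6.png",cv2.resize(a,None,fx=5.5,fy=5,interpolation=cv2.INTER_CUBIC))
cv2.imwrite("pics/v6t.png",cv2.resize(b,None,fx=5,fy=5,interpolation=cv2.INTER_CUBIC))
E
```

```text
t 10.6 tcp [ 0.4482 -0.0319  0.1095] rpy [-3.1173  0.0089 -1.8507] F [ 2.3857  5.9748 -4.2179] w 0.00789551813858994
tool shift [ 0.0001  0.     -0.    ]
```

View pics/v6.png

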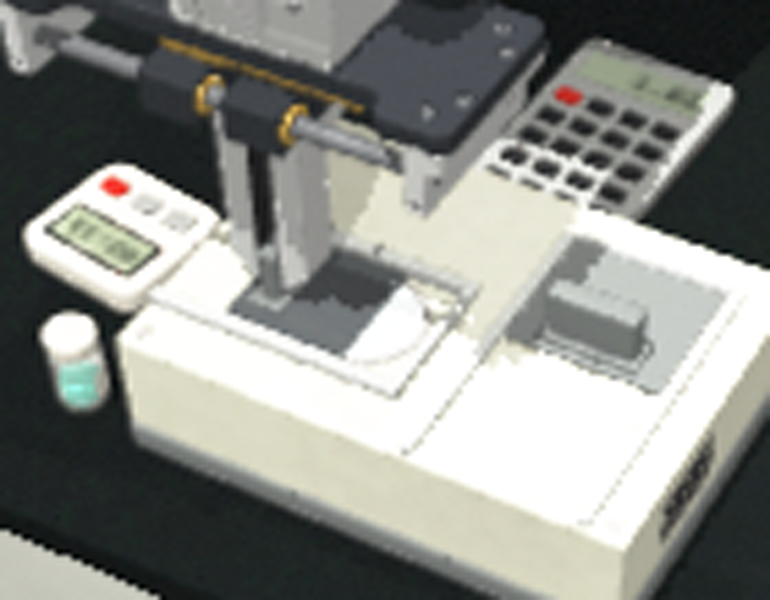

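The shutter is about half open, the window is half exposed and the cover is still shut. The wrist force along the slide is 6.4 N, against 6.5 N expected at half travel. I check that it holds, then hand in.

```bash
python3 -m handwheel '[[[0,0,0,0],[0,0,0,0],[0,0,0,0],[0,0,0,0],[0,0,0,0],[0,0,0,0],[0,0,0,0],[0,0,0,0]]]' >/dev/null
python3 - <<'E'
from h import *
where([.4481,-.0320,.1095])
# plate's left edge: travel from tab picture; compare dark plate in scene before/after
A=imaging.camera("scene"); c=np.array([.4443,.0344]); M=R.from_euler("z",-.282).as_matrix()[:2,:2]
P=lambda x,y,z: proj("scene",[*(c+M@[x,y]),z])
g=cv2.cvtColor(A,cv2.COLOR_RGB2GRAY)
# brightness along the slide at plate height, photometer x=38 mm (behind the tab)
ys=np.arange(-.005,-.100,-.003)
for y in ys:
    u,v=P(.036,y,.080); print(int(y*1000),int(cv2.getRectSubPix(g,(1,1),(float(u),float(v)))[0,0]),end="; ")
E
```

```text
t 11.5 tcp [ 0.4485 -0.0306  0.1095] rpy [-3.1165  0.015  -1.851 ] F [ 2.6378  5.6327 -2.9388] w 0.007549859109998209
tool shift [ 0.0015  0.     -0.0001]
-5 246; -8 232; -11 250; -14 255; -17 255; -20 253; -23 181; -26 123; -29 123; -32 122; -34 121; -38 122; -41 123; -44 123; -47 122; -49 123; -53 122; -56 152; -59 164; -62 147; -65 164; -68 139; -71 135; -74 246; -77 255; -80 254; -83 254; -86 254; -89 254; -92 254; -95 254; -98 254;
```

Idle rows re-anchor the target, so the pose sagged 1.4 mm. I correct that and compare the plate's left edge with the starting picture.

```bash
python3 -m handwheel '[[[0.0018,0,0,0]]]' >/dev/null
python3 - <<'E'
from h import *
c=np.array([.4443,.0344]); M=R.from_euler("z",-.282).as_matrix()[:2,:2]
def edge(g,s,x):
    ys=np.arange(.020,-.045,-.0005)
    b=[float(cv2.getRectSubPix(g,(1,1),tuple(float(k) for k in (proj("scene",[*(c+M@[x,y]),.080])+.5)*s-.5))[0,0]) for y in ys]
    b=np.array(b); i=np.where(b<185)[0]; i=[k for k in i if (b[k:k+16]<185).all()]; return ys[i[0]]*1000 if i else None
A=cv2.cvtColor(imaging.camera("scene"),cv2.COLOR_RGB2GRAY); B=cv2.imread("pics/scene0.png",0)
for x in(.03,.034,.038): print(x,"start",edge(B,1.5,x),"now",edge(A,1.,x))
where([.4481,-.0320,.1095])
E
```

```text
0.03 start -3.5000000000000204 now -25.00000000000004
0.034 start -3.5000000000000204 now -24.50000000000004
0.038 start -3.5000000000000204 now -24.50000000000004
t 11.7 tcp [ 0.4481 -0.0323  0.1094] rpy [-3.1163  0.0158 -1.851 ] F [ 2.9101  5.2911 -3.2341] w 0.007973198026523501
tool shift [-0.0003  0.     -0.0001]
```

```bash
python3 -c "
from h import *
print(ctrl.hand_in()); where([.4481,-.0320,.1095])"
```

```text
the job is handed in; nothing more can be done
None
the job is handed in; nothing more can be done
```

The cover is fully shut and the shutter is held gripped at half travel. I handed the job in at about 11.7 s of the 45 s allowed.

- **Cover:** I gripped the rib and slid it 45 mm to the front stop, where the reaction was about 33 N. The picture afterwards showed the well covered and the shutter still closed.
- **Shutter:** I gripped the tab, set zero at the closed stop, and opened it. At hand-in the tool read 22.3 mm of travel against the 22 mm half mark. The plate edge in the images had moved 21 to 21.5 mm, and the wrist force was about 6.0–6.4 N against 6.5 N expected.
- **Disagreements:** The shutter sagged back 1.4 mm during idle rows, which re-anchor the target, so I corrected it just before handing in. I did not read the pointer line against the mark directly, because the gripper hid it. At closure I may have nudged the shutter less than 1 mm, and only after the cover was shut.
- **Vials and timer:** The outside vial and the timer looked unmoved in the last pictures. I never touched the vial in the well, and the cover now hides it.

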